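# Start a blunt thread backward and screw the antenna home

### The arm

A 7-joint arm with a two-finger parallel gripper is mounted at the origin on a cart in front of the work surface, level with it; the furniture and walls round the work are solid. World frame = base frame: x ahead of the robot, y to its left, z up, the work surface at z = 0. Lengths are in m, angles in rad, forces in N, time in s.
With the tool pointing down it reaches from about 0.425 to 0.825 m from the base axis. Payload 3.6 kg.
Tool frame: the origin (TCP) lies between the finger pads; the fingertips stand 19 mm ahead of it and the grasp point (between the pads) is the TCP (bot.nose_length is the distance from the TCP to the fingertips, in m); z points along the fingers, y is the line along which they close (so a half turn about z gives the same grasp; the last joint's range is limited). The gripper opens to 93 mm and grips with 3 to 60 N. Pads are 15 mm wide; open, the fingers measure 128 mm over their backs; the gripper's body (75 mm by 188 mm) begins 65 mm behind the grasp point.
Start: joints at [1.2, 0.615, -0.013, 1.423, 0.008, 1.103, -0.04], TCP at [0.219, -0.612, 0.238] pointing down, gripper open.
Joint ranges: [-3.12, 3.12], [-0.3, 2.06], [-1.34, 1.32], [0.26, 2.42], [-1.36, 4.5], [0.01, 1.98], [-2.84, 2.84]. Speed limits (rad/s): [2.79, 2.79, 3.14, 3.14, 3.14, 3.14, 3.14].

### API

Orientations are given as a rotation vector (axis times angle).
In Python, from workcell import readout, cams, order, bot gives the robot as it stands.
- The arm moves only by the shell command python3 -m pendant 'ROWS' [FORCE]. ROWS is JSON, a list of rows, each a list of 7 numbers: the closure, from 0 (fully open) to 1 (shut), then the shift along the world's x, y, z in cm, then the turn, a rotation vector about the world's x, y, z in rad. In form: [[grip, dx, dy, dz, rx, ry, rz], ...]. A call has exactly 8 rows; each row shifts and turns the commanded pose from where the row before left it; what a row does not reach is not made up. A row lasts 1/8 s, in which the tool goes at most 62.5 mm and 10.7 degrees, less where a joint would pass 70% of its speed; a pose out of reach is approached as far as the arm can. A call is refused whole if a number of a shift passes 6.25 or a number of a turn 0.188, either way. A call with a gripper value outside its range is refused whole. The fingers move at their own pace and stop on an object; FORCE is the grip in N (left out, the last holds). Time passes only in rows, so rows that do not move let the fingers close, or fill a call up. It gives the time, the measured TCP pose, the force, the opening and the grip force at its end, in the units of the state.
- readout.get_state(): the state, without advancing time (a new reading comes with each control period).
- cams.camera(name): name is "scene" or "top" or "wrist"; returns the picture (420x560x3 uint8, red, green, blue); there is no depth.
- cams.calibration(name): a dict with "fx", "fy", "cx", "cy" (pixels), "xyz" and "attitude" of the camera in the world. Camera axes: x right, y up, looking along -z (the intrinsics and any distortion apply to the point x, -y, -z); pixel columns grow to the right and rows downward; lengths in m; the calibration is good to about 2 mm. A picture is of the moment at which its call begins: read the wrist's pose just before it. calibration takes no time and is no camera call; for the wrist camera it gives the pose at the moment of the call.
- order.sign_off(): hands the job in; it is judged then, once.
Trained networks look in the newest picture that a camera, given by its name, has taken for a name from the list of things; names that differ only in an ending like _2 or _b are one class to them, and where a whole thing is asked for, a point or a joint stands for the part that bears it (a point fixed in the world has none). Each returns a list of dicts, best first, with "p" (0 to 1); they miss things now and then, are a little off and sometimes report something else, mostly with a low value. They report only what shows in the picture. A call takes as long as a camera call. They do not tell look-alikes from the thing itself.
- cams.find_in(camera, query): "extent" ([left, top, width, height] in pixels, round what is visible of it).
- cams.spot_point(camera, query): "point" ([column, row] in pixels: a listed point, or the origin of a listed thing).
The state is a dict: "time": time; "joint_pos": joint angles; "joint_vel": joint speeds; "joint_torque": joint torques, N m; "ee_pos": TCP position; "tool_rot": TCP orientation; "contact_force": force on the tool from outside, world axes, zero at the start; "moment": the same for the moment, N m; "grip_width": finger opening in m; "finger_force": force on a finger pad.
Only numpy, scipy, OpenCV 4.12 (cv2) and the standard library are available. Lean on these libraries where they do the work, as an engineer would, in place of code of your own. Each camera call takes 0.05 s, during which the arm holds its last target. There are 200 camera calls.

### The job

Pick up the squat antenna, set it over the post of the test mount and, resting lightly on it, turn it backward (anticlockwise from above) until you feel it drop a step into the start of the thread; pause there, then turn it forward (clockwise) until it sits fully home on the gasket, and let go. Be gentle with the thread, never force a turn that stops hard, and leave the things lying around alone.

Things in the scene. Friction and masses are not known exactly. Their poses are not given: they have to be found in the camera images.
- antenna: Loose squat black antenna, 50 mm high, 0.13 to 0.25 kg, standing open end down. Origin: centre of its lower rim, z up through its top. Top 26 mm solid: knurled round band, 50 mm diameter, 24 to 44 mm above the origin, shallow dome above. Below, a hollow skirt 47 mm outside, 40 mm inside, 24 mm deep.
- antenna_grip (a point): Middle of the antenna's round grip band, on its axis, 34 mm above its lower rim; axes as the antenna's. Grip the 50 mm band here at any yaw.
- antenna_lugs (a point): Point on the antenna's axis level with its four inner lugs, 5 mm above its rim: round steel pins 3 mm thick reaching in to 16 mm from the axis, along the antenna's +x, +y, -x and -y.
- mount: Fixed test mount: aluminium plate 130 x 130 x 8 mm on the worktop, with a round flange (62 mm) and a brass threaded post in its middle. Origin: centre of the plate's underside, z up. The thread is spoilt if antenna and mount press on each other with more than 40 N.
- mount_seat (a point): Centre of the gasket face round the foot of the post, on its axis, 14 mm above the worktop, z up. Height of the antenna's rim above it: 6 to 9 mm while its lugs ride on top of the thread, 2.5 mm when they have dropped into the starts, 0 when home.
- post_top (a point): Top of the post, on its axis, 22 mm above the gasket face. The post is a plain pilot 30 mm in diameter above the thread, coned to 22 mm diameter over its last 5 mm, so the antenna's lugs slip over it from up to 3 mm off centre; the play is then 1 mm.
- thread_top (a point): Point on the post's axis, level with the thread's top, 12 mm above the gasket. Right-hand four-start blunt thread, 38 mm diameter, alike every 90 degrees; the angle of its starts is random, NOT given by any yaw, and is found by feel: turned backward under light load the lugs climb up to 2.4 mm, then drop 6 mm into gaps that leave 0.2 rad of play. Slipping 2 mm off a tooth is not yet the drop.
- thread_stop (a point): Point on the post's axis, 6 mm above the gasket (floor of the starts). Turning clockwise while still on top of the thread, or on anticlockwise after the drop, the lugs strike a blunt end and stop hard: the post twists in its stiff rubber bush, 0.2 rad per N m, and 0.7 N m spoils the thread. After the drop, clockwise draws the antenna down 2.5 mm in 0.7 rad; the last stop is met at 0.75 to 1.15 rad.
- screwdriver: Loose screwdriver, 173 x 24 x 22 mm, lying on the worktop to the left of the work: leave alone. Origin: centre of its underside.
- microphone: Loose grey palm microphone, 102 x 61 x 37 mm, to the right of the mount: leave alone. Origin: centre of its underside.
- tape: Loose black tape roll, 62 mm across, 19 mm high, to the right of the mount: leave alone. Origin: centre of its underside.
- torch: Loose pocket torch, 110 x 33 x 33 mm, near the front edge on the left: leave alone. Origin: centre of its underside.
Mind the look-alikes: they are no part of the job. Several things look just like the antenna: the one meant starts farthest to the robot's left.

How it is judged:
On the way:
1. the antenna has dropped into the start of the thread: rim 1.5 to 4.5 mm above the gasket, centred and level, for 0.1 s (z of antenna in the frame of mount_seat between 0.0015 and 0.0045 m and horizontal distance between antenna and mount_seat below 0.003 m and angle between antenna's own z axis and vertical below 0.1 rad), for 0.1 s.
At the end, for the whole second after the job is handed in: The antenna is screwed home on the mount: its lower rim within 1 mm of the gasket, within 3 mm of the post's axis, level within 0.05 rad, at rest (z of antenna in the frame of mount_seat below 0.001 m and horizontal distance between antenna and mount_seat below 0.003 m and angle between antenna's own z axis and vertical below 0.05 rad and linear speed of antenna below 0.01 m/s); the robot touches nothing.
It fails at once if antenna and mount press on each other with more than 40 N (thread forced) (contact force between antenna and mount above 40 N).
It fails at once if the antenna is tipped by more than 0.5 rad (angle between antenna's own z axis and vertical above 0.5 rad).
It fails at once if a bystander (screwdriver, microphone, tape, torch) is moved by more than 20 mm (distance of any of screwdriver, microphone, tape, torch from where it was at the start of the episode above 0.02 m).
It also fails if it takes over 64 s, if anything falls off the work surface, if the arm or the gripper's body presses on something with over 40 N, if the wrist force passes 120 N, or if a joint passes its speed limit or range.

## Working session

There is one attempt and no reset: what is moved stays moved. The work goes in short steps, Python scripts to look and compute and a shell command to move; the robot and the scene stay as the last step left them, time stands still between calls to the robot, and variables do not carry over. Pictures are saved under pics/ and viewed, at most 10 in all, crops included, and the job is handed in when it is done.

```bash
mkdir -p pics; ls
cat > h.py <<'E'
import numpy as np,cv2
from scipy.spatial.transform import Rotation as R
from workcell import readout,cams,order,bot
def ray(cam,px):
    c=cams.calibration(cam)
    a=np.array(c["attitude"],float)
    M=R.from_rotvec(a).as_matrix() if a.shape==(3,) else (a if a.shape==(3,3) else R.from_quat(a).as_matrix())
    d=M@np.array([(px[0]-c["cx"])/c["fx"],-(px[1]-c["cy"])/c["fy"],-1])
    return np.array(c["xyz"]),d
def onz(cam,px,z):
    o,d=ray(cam,px); return o+d*(z-o[2])/d[2]
def save(cam,name):
    im=cams.camera(cam); cv2.imwrite(f"pics/{name}.png",im[:,:,::-1]); return im
E
python3 - <<'E'
from h import *
for c in("scene","top"):
    save(c,c+"0"); print(c,{k:np.round(v,3) if not isinstance(v,str) else v for k,v in cams.calibration(c).items()})
for q,z in(("antenna_grip",.034),("antenna",0),("post_top",.036),("mount_seat",.014),("mount",0)):
  for c in("scene","top"):
    for r in cams.spot_point(c,q)[:6]: print(q,c,round(r["p"],2),np.round(r["point"]),np.round(onz(c,r["point"],z),3))
s=readout.get_state();print(s)
E
```

```text
pics
scene {'fx': np.float64(398.639), 'fy': np.float64(398.639), 'cx': np.float64(280.548), 'cy': np.float64(208.002), 'xyz': array([-0.006,  0.466,  0.73 ]), 'attitude': array([ 0.356, -0.969, -2.227])}
top {'fx': np.float64(414.548), 'fy': np.float64(414.548), 'cx': np.float64(285.15), 'cy': np.float64(202.425), 'xyz': array([ 0.298, -0.089,  1.034]), 'attitude': array([ 0.156, -0.117, -1.573])}
antenna_grip scene 0.93 [240. 195.] [ 0.594 -0.047  0.034]
antenna_grip scene 0.87 [244. 230.] [0.495 0.033 0.034]
antenna_grip scene 0.87 [272. 210.] [ 0.493 -0.064  0.034]
antenna_grip scene 0.82 [291. 229.] [ 0.416 -0.047  0.034]
antenna_grip top 0.75 [280. 230.] [ 0.405 -0.052  0.034]
antenna_grip top 0.69 [280. 155.] [ 0.594 -0.054  0.034]
antenna_grip top 0.59 [248. 188.] [0.509 0.028 0.034]
antenna_grip top 0.57 [283. 198.] [ 0.484 -0.059  0.034]
antenna scene 0.95 [238. 204.] [ 0.601 -0.045  0.   ]
antenna scene 0.82 [244. 238.] [0.501 0.031 0.   ]
antenna scene 0.73 [271. 225.] [ 0.483 -0.048  0.   ]
antenna scene 0.63 [291. 242.] [ 0.408 -0.041  0.   ]
antenna top 0.68 [283. 195.
[... 571 characters left out ...]
 'joint_pos': array([ 1.20052534,  0.61490059, -0.01257479,  1.42343004,  0.00812594,
        1.10343058, -0.04042562]), 'joint_vel': array([ 0.00051502, -0.00333091, -0.00185449, -0.00130528,  0.00030976,
       -0.0002217 ,  0.00059915]), 'joint_torque': array([-1.84086143e-04, -4.58555138e+01,  2.08792663e-01, -1.65948433e+01,
       -6.10782229e-02,  1.33544777e-02,  2.37840646e-05]), 'ee_pos': array([ 0.21906049, -0.61192015,  0.23762994]), 'tool_rot': array([-3.09518242e+00, -5.37331776e-01,  3.91590914e-05]), 'contact_force': array([-0.42589497,  0.03762002,  1.04957686]), 'moment': array([ 0.01351681, -0.03262702,  0.03621476]), 'finger_force': 0.0, 'grip_width': 0.09285674548671347}
```

Run:
```python
import cv2
a=cv2.imread('pics/scene0.png');b=cv2.imread('pics/top0.png')
cv2.imwrite('pics/s_full.png',a)
cv2.imwrite('pics/t_crop.png',cv2.resize(b[110:290,160:420],None,fx=3,fy=3,interpolation=cv2.INTER_CUBIC))
```

```text
(no output)
```

View pics/s_full.png

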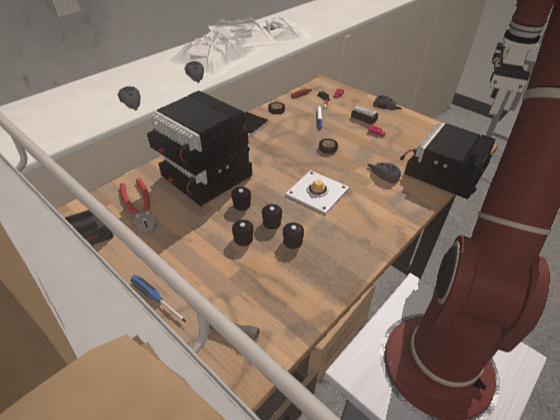

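View pics/t_crop.png

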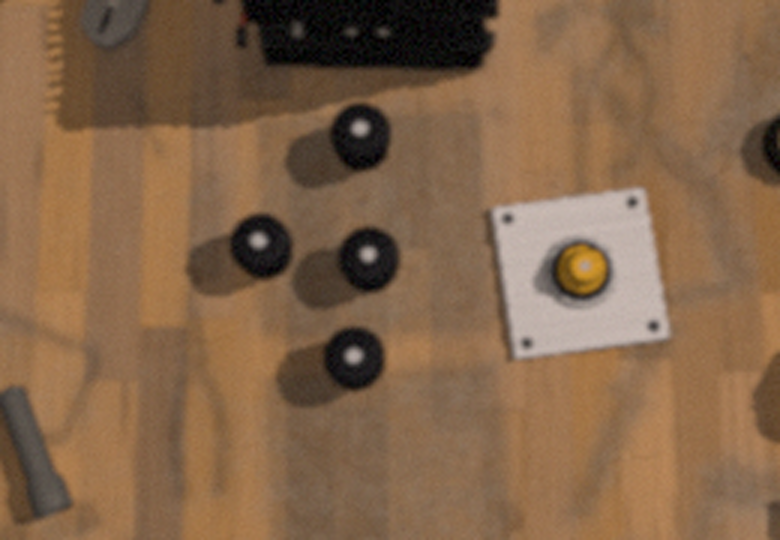

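Four look-alikes in the top picture: far (280,155), left (247,191), middle (283,196) and near (278,229). The left one at (247,191), y≈+0.03, is the farthest to the robot's left, and the enlarged crop confirms this. The mount post is at (354,197). I'll move above the left antenna and turn the fingers so they close along x.

```bash
python3 -m pendant '[[0,2.5,4,1,0,0,0.1],[0,3,5,1,0,0,0.1],[0,3,5,0,0,0,0.1],[0,3,5,0,0,0,0.1],[0,3,5,0,0,0,0.1],[0,3,5,0,0,0,0.1],[0,2.5,5.5,0,0,0,0.1],[0,2,5.5,0,0,0,0.1]]' 20
```

```text
time: 1.6
ee_pos: [0.4402, -0.2101, 0.258]
tool_rot: [2.638, 1.704, 0.001]
contact_force: [0.6, 0.1, 0.1]
grip_width: 0.0929
finger_force: 0.0
```

```bash
python3 -m pendant '[[0,2,5.5,0,0,0,0.1],[0,2,5.5,-1,0,0,0.1],[0,1,5.5,-1,0,0,0.1],[0,1,5,-1,0,0,0.1],[0,0.1,2.7,-1,0,0,0.027],[0,0,0,-1,0,0,0],[0,0,0,0,0,0,0],[0,0,0,0,0,0,0]]'
python3 - <<'E'
from h import *
s=readout.get_state();print(s["ee_pos"],R.from_rotvec(s["tool_rot"]).as_matrix(),s["joint_pos"],s["contact_force"])
save("wrist","w1")
for q,z in(("antenna_grip",.034),("antenna",0)):
  for r in cams.spot_point("wrist",q)[:5]: print(q,round(r["p"],2),np.round(r["point"]),np.round(onz("wrist",r["point"],z),4))
for r in cams.find_in("wrist","antenna")[:5]: print(r)
E
```

```text
time: 2.6
ee_pos: [0.5003, 0.0281, 0.2078]
tool_rot: [2.225, 2.217, -0.001]
contact_force: [0.2, -0.2, 0.4]
grip_width: 0.093
finger_force: 0.0
[0.50032976 0.02806836 0.20781071] [[ 3.45360748e-03  9.99994007e-01  2.43750634e-04]
 [ 9.99993516e-01 -3.45335704e-03 -1.02047731e-03]
 [-1.01962943e-03  2.47273382e-04 -9.99999450e-01]] [ 0.20488486  0.45189854 -0.43789926  1.8775474   0.24713049  0.86509699
 -0.35941057] [ 0.15634163 -0.21635059  0.37314491]
antenna_grip 0.89 [269. 270.] [ 0.4844 -0.0559  0.034 ]
antenna_grip 0.84 [282. 191.] [0.4995 0.0362 0.034 ]
antenna_grip 0.84 [364. 264.] [ 0.5923 -0.0495  0.034 ]
antenna_grip 0.67 [197. 258.] [ 0.4039 -0.0412  0.034 ]
antenna 0.79 [274. 252.] [ 0.4902 -0.0495  0.    ]
antenna 0.7 [206. 246.] [ 0.4066 -0.0412  0.    ]
antenna 0.67 [357. 251.] [ 0.5915 -0.0482  0.    ]
antenna 0.6 [284. 188.] [0.5018 0.0318 0.    ]
{'extent': [250.4, 237.6, 43.3, 54.4], 'p': 0.94}
{'extent': [259.3, 161.1, 44.5, 55.1], 'p': 0.79}
{'extent': [342.8, 231.0, 48.1, 58.2], 'p': 0.74}
{'extent': [176.7, 228.4, 47.5, 54.5], 'p': 0.67}
```

Run:
```python
from h import *
im=cv2.imread('pics/w1.png');print(cams.calibration("wrist"))
g=cv2.cvtColor(im,cv2.COLOR_BGR2GRAY)
cv2.imwrite('pics/w1c.png',cv2.resize(im[130:310,160:420],None,fx=3,fy=3,interpolation=cv2.INTER_CUBIC))
# predicted outlines for a model at candidate pose, fit by silhouette IoU
from scipy.optimize import minimize
m=((g<48)).astype(np.uint8)[130:232,235:335]
n,l,st,ce=cv2.connectedComponentsWithStats(m)
print([(s.tolist(),c.round(1).tolist()) for s,c in zip(st[1:],ce[1:]) if s[4]>100])
```

```text
{'fx': 315.0953650970626, 'fy': 315.0953650970626, 'cx': 282.12642671700235, 'cy': 211.80122802345417, 'xyz': array([0.49962722, 0.11564686, 0.35553544]), 'attitude': array([-0.30718948, -0.00059087, -0.00230056])}
[([24, 35, 48, 51, 1048], [45.6, 56.7])]
```

View pics/w1c.png

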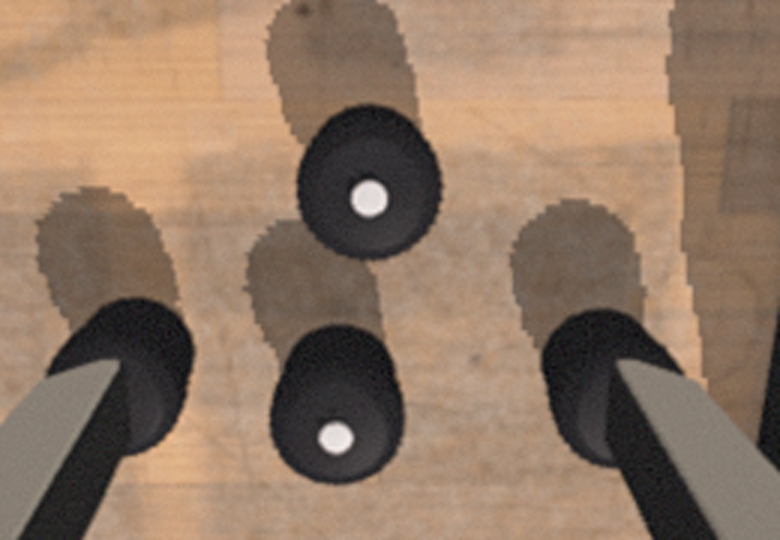

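Run:
```python
from h import *
for p,z in(((283.2,196.2),.05),((283,190.7),.036)): print(onz("wrist",p,z))
# post in top/scene by network, repeated; compute dot in top picture too
print(onz("top",(160+258.5/3,110+241/3),.05), "top dot left antenna")
print(onz("top",(160+586/3,110+266/3),.036), "post top dot?")
```

```text
[0.50081217 0.03511146 0.05      ]
[0.50066488 0.03733989 0.036     ]
[0.50088861 0.02950497 0.05      ] top dot left antenna
[ 0.48051712 -0.2360585   0.036     ] post top dot?
```

```bash
python3 -m pendant '[[0,0.05,0.6,-4,0,0,0],[0,0,0,-4,0,0,0],[0,0,0,-4,0,0,0],[0,0,0,-3,0,0,0],[0,0,0,-2.3,0,0,0],[0,0,0,0,0,0,0],[1,0,0,0,0,0,0],[1,0,0,0,0,0,0]]' 20; python3 -m pendant '[[1,0,0,0,0,0,0],[1,0,0,0,0,0,0],[1,0,0,0,0,0,0],[1,0,0,0,0,0,0],[1,0,0,0,0,0,0],[1,0,0,0,0,0,0],[1,0,0,0,0,0,0],[1,0,0,0,0,0,0]]' 20
```

```text
time: 3.8
ee_pos: [0.5015, 0.0361, 0.0358]
tool_rot: [2.221, 2.22, 0.003]
contact_force: [0.3, 0.2, 0.4]
grip_width: 0.0775
finger_force: 0.0
time: 4.8
ee_pos: [0.5008, 0.036, 0.0348]
tool_rot: [2.221, 2.221, 0.0]
contact_force: [-0.4, -1.1, 5.4]
grip_width: 0.0487
finger_force: 20.0
```

```bash
python3 -m pendant '[[1,0,0,2,0,0,0],[1,0,0,4,0,0,0],[1,0,0,4,0,0,0],[1,-0.3,-4,0,0,0,0],[1,-0.3,-5,0,0,0,0],[1,-0.3,-5,0,0,0,0],[1,-0.3,-5,0,0,0,0],[1,-0.3,-4,0,0,0,0]]' 20; python3 -m pendant '[[1,-0.3,-2,0,0,0,0],[1,-0.2,-1,0,0,0,0],[1,0,0,0,0,0,0],[1,0,0,0,0,0,0],[1,0,0,0,0,0,0],[1,0,0,0,0,0,0],[1,0,0,0,0,0,0],[1,0,0,0,0,0,0]]';python3 - <<'E'
from h import *
s=readout.get_state();print(s["ee_pos"],s["joint_pos"],s["contact_force"],s["moment"],s["grip_width"])
save("wrist","w2")
for q,z in(("post_top",.036),("mount_seat",.014),("mount",0),("antenna_grip",s["ee_pos"][2])):
  for r in cams.spot_point("wrist",q)[:3]: print(q,round(r["p"],2),np.round(r["point"]),np.round(onz("wrist",r["point"],z),4))
E
```

```text
time: 5.8
ee_pos: [0.4842, -0.1961, 0.1335]
tool_rot: [-2.222, -2.218, 0.002]
contact_force: [-0.4, -0.3, -2.2]
grip_width: 0.0491
finger_force: 20.0
time: 6.8
ee_pos: [0.4806, -0.2239, 0.1347]
tool_rot: [2.221, 2.222, -0.0]
contact_force: [-0.2, 0.4, -1.2]
grip_width: 0.0492
finger_force: 20.0
[ 0.48063303 -0.22386262  0.13466978] [ 0.67342198  0.59404623 -0.42374832  1.88156863  0.34875771  0.73895167
  0.05327596] [-0.22828599  0.39388362 -1.24519191] [-0.02444275 -0.10718732 -0.02105018] 0.04924957149258257
mount_seat 0.83 [282. 222.] [ 0.4794 -0.232   0.014 ]
mount 0.63 [283. 216.] [ 0.4809 -0.2307  0.    ]
antenna_grip 0.65 [283. 284.] [ 0.4803 -0.2245  0.1347]
```

View pics/w2.png

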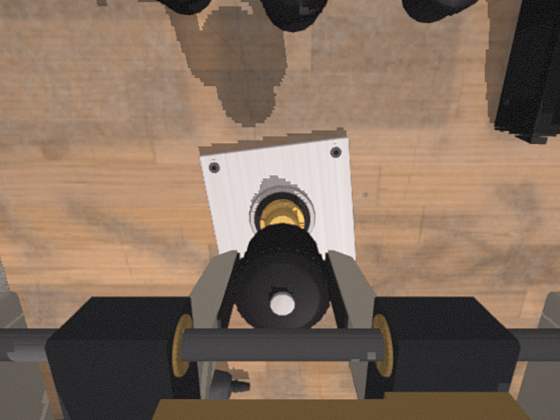

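```bash
python3 -m pendant '[[1,0,-3,0,0,0,0],[1,0,-3,0,0,0,0],[1,0,0,0,0,0,0],[1,0,0,0,0,0,0],[1,0,0,0,0,0,0],[1,0,0,0,0,0,0],[1,0,0,0,0,0,0],[1,0,0,0,0,0,0]]';python3 - <<'E'
from h import *
s=readout.get_state();print(s["ee_pos"])
im=save("wrist","w3")[:,:,::-1]
print("top screws",onz("top",(353.4,200.75),.008))
print("dot", onz("wrist",(282.5,304),s["ee_pos"][2]+.016))
for q,z in(("post_top",.036),("mount_seat",.014),("mount",0),("thread_top",.026)):
  for r in cams.spot_point("wrist",q)[:3]: print(q,round(r["p"],2),np.round(r["point"]),np.round(onz("wrist",r["point"],z),4))
cv2.imwrite("pics/w3c.png",cv2.resize(im[60:260,180:400],None,fx=3,fy=3,interpolation=cv2.INTER_CUBIC))
E
```

```text
time: 8.05
ee_pos: [0.4806, -0.2838, 0.1347]
tool_rot: [-2.221, -2.222, 0.0]
contact_force: [-0.0, 0.1, -1.9]
grip_width: 0.0493
finger_force: 20.0
[ 0.48063053 -0.28376967  0.13466846]
top screws [ 0.48038462 -0.2351861   0.008     ]
dot [ 0.48004035 -0.28580587  0.15066846]
post_top 0.68 [284. 157.] [ 0.4809 -0.231   0.036 ]
mount_seat 0.6 [284. 155.] [ 0.4811 -0.2324  0.014 ]
mount_seat 0.57 [285. 154.] [ 0.482  -0.2313  0.014 ]
mount 0.62 [282. 151.] [ 0.4798 -0.2308  0.    ]
thread_top 0.73 [282. 156.] [ 0.48   -0.2313  0.026 ]
```

View pics/w3c.png

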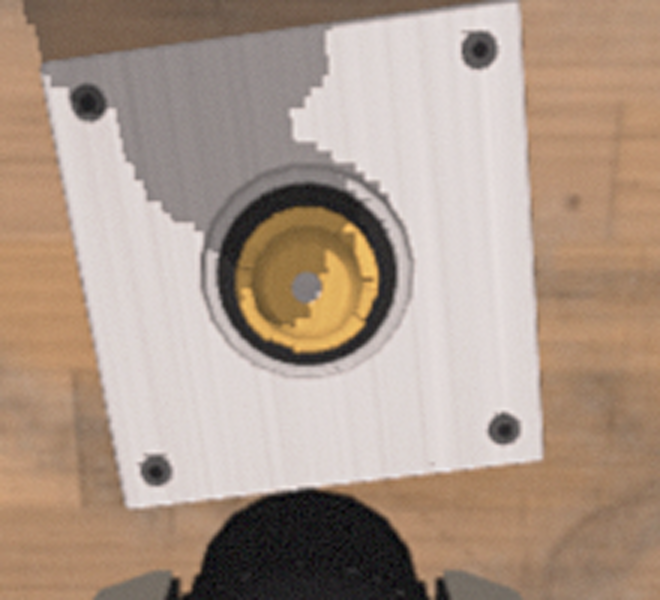

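Run:
```python
from h import *
f=lambda x,y,z:onz("wrist",(180+x/3-.33,60+y/3-.33),z)
print("dot",f(306,287,.036));print("flange",f(307,270,.014),"gasket",f(307,274,.0145))
print(np.mean([f(*p,.008) for p in((88,102),(479,49),(504,429),(155,469))],axis=0))
im=cv2.imread('pics/w3.png');g=cv2.cvtColor(im,cv2.COLOR_BGR2GRAY);m=(g[285:320,265:300]>150).astype('uint8')
n,l,st,ce=cv2.connectedComponentsWithStats(m);i=1+st[1:,4].argmax();p=ce[i]+[265,285];print(p,st[i]);print("ant dot",onz("wrist",p,.1347+.016))
```

```text
dot [ 0.47951039 -0.22962866  0.036     ]
flange [ 0.4797647  -0.22776892  0.014     ] gasket [ 0.47976416 -0.22881816  0.0145    ]
[ 0.47962278 -0.22940612  0.008     ]
[282.13648294 304.46981627] [  6  10  24  20 381]
ant dot [ 0.47982547 -0.28614613  0.1507    ]
```

```bash
python3 -m pendant '[[1,0,3,0,0,0,0],[1,0,2.5,0,0,0,0],[1,0,0,-1.5,0,0,0],[1,0,0,-2,0,0,0],[1,0,0,-1.5,0,0,0],[1,0,0,-0.6,0,0,0],[1,0,0,0,0,0,0],[1,0,0,0,0,0,0]]'; python3 -m pendant '[[1,0,0,-0.1,0,0,0],[1,0,0,-0.2,0,0,0],[1,0,0,-0.2,0,0,0],[1,0,0,-0.2,0,0,0],[1,0,0,-0.2,0,0,0],[1,0,0,-0.1,0,0,0],[1,0,0,0,0,0,0],[1,0,0,0,0,0,0]]'
```

```text
time: 9.3
ee_pos: [0.4811, -0.2292, 0.0791]
tool_rot: [2.221, 2.221, 0.001]
contact_force: [0.2, -0.2, -2.5]
grip_width: 0.0492
finger_force: 20.0
time: 10.3
ee_pos: [0.4806, -0.229, 0.0687]
tool_rot: [2.221, 2.221, 0.0]
contact_force: [0.3, 0.4, -1.8]
grip_width: 0.049
finger_force: 20.0
```

```bash
python3 -m pendant '[[1,0,0,-0.1,0,0,0],[1,0,0,-0.1,0,0,0],[1,0,0,-0.1,0,0,0],[1,0,0,-0.1,0,0,0],[1,0,0,-0.1,0,0,0],[1,0,0,-0.1,0,0,0],[1,0,0,0,0,0,0],[1,0,0,0,0,0,0]]'
```

```text
time: 11.3
ee_pos: [0.4806, -0.2289, 0.0627]
tool_rot: [-2.221, -2.221, -0.0]
contact_force: [0.7, -0.7, -2.1]
grip_width: 0.0489
finger_force: 20.0
```

```bash
python3 -m pendant '[[1,0,0,-0.1,0,0,0],[1,0,0,-0.1,0,0,0],[1,0,0,-0.1,0,0,0],[1,0,0,-0.05,0,0,0],[1,0,0,-0.05,0,0,0],[1,0,0,0,0,0,0],[1,0,0,0,0,0,0],[1,0,0,0,0,0,0]]'
```

```text
time: 12.3
ee_pos: [0.4806, -0.2289, 0.0587]
tool_rot: [-2.221, -2.221, -0.0]
contact_force: [0.4, 0.5, -1.9]
grip_width: 0.0491
finger_force: 20.0
```

```bash
python3 -m pendant '[[1,0,0,-0.05,0,0,0],[1,0,0,-0.05,0,0,0],[1,0,0,-0.05,0,0,0],[1,0,0,-0.05,0,0,0],[1,0,0,0,0,0,0],[1,0,0,0,0,0,0],[1,0,0,0,0,0,0],[1,0,0,0,0,0,0]]'
```

```text
time: 13.3
ee_pos: [0.4806, -0.2289, 0.0566]
tool_rot: [-2.221, -2.221, 0.0]
contact_force: [0.3, 0.8, -1.6]
grip_width: 0.0489
finger_force: 20.0
```

```bash
python3 -m pendant '[[1,0,0,-0.05,0,0,0],[1,0,0,-0.05,0,0,0],[1,0,0,0,0,0,0],[1,0,0,0,0,0,0],[1,0,0,0,0,0,0],[1,0,0,0,0,0,0],[1,0,0,0,0,0,0],[1,0,0,0,0,0,0]]'
```

```text
time: 14.3
ee_pos: [0.4806, -0.2289, 0.0556]
tool_rot: [-2.221, -2.221, 0.0]
contact_force: [0.6, 0.9, -1.7]
grip_width: 0.0493
finger_force: 20.0
```

```bash
python3 -m pendant '[[1,0,0,-0.05,0,0,0],[1,0,0,-0.05,0,0,0],[1,0,0,0,0,0,0],[1,0,0,0,0,0,0],[1,0,0,0,0,0,0],[1,0,0,0,0,0,0],[1,0,0,0,0,0,0],[1,0,0,0,0,0,0]]'
```

```text
time: 15.3
ee_pos: [0.4806, -0.2289, 0.0546]
tool_rot: [-2.221, -2.221, -0.0]
contact_force: [-0.1, 1.1, -2.1]
grip_width: 0.0492
finger_force: 20.0
```

```bash
python3 -m pendant '[[1,0,0,-0.05,0,0,0],[1,0,0,-0.05,0,0,0],[1,0,0,0,0,0,0],[1,0,0,0,0,0,0],[1,0,0,0,0,0,0],[1,0,0,0,0,0,0],[1,0,0,0,0,0,0],[1,0,0,0,0,0,0]]'
```

```text
time: 16.3
ee_pos: [0.4806, -0.2289, 0.0536]
tool_rot: [-2.221, -2.221, -0.0]
contact_force: [-0.1, 0.5, -1.9]
grip_width: 0.0491
finger_force: 20.0
```

```bash
python3 -m pendant '[[1,0,0,-0.05,0,0,0],[1,0,0,-0.05,0,0,0],[1,0,0,0,0,0,0],[1,0,0,0,0,0,0],[1,0,0,0,0,0,0],[1,0,0,0,0,0,0],[1,0,0,0,0,0,0],[1,0,0,0,0,0,0]]'
python3 - <<'E'
from h import *
save("scene","s2");im=cv2.imread("pics/s2.png");cv2.imwrite("pics/s2c.png",cv2.resize(im[130:240,240:400],None,fx=5,fy=5,interpolation=cv2.INTER_CUBIC))
E
```

```text
time: 17.3
ee_pos: [0.4806, -0.2289, 0.0526]
tool_rot: [-2.221, -2.222, 0.0]
contact_force: [0.5, -0.2, -2.4]
grip_width: 0.0491
finger_force: 20.0
```

View pics/s2c.png

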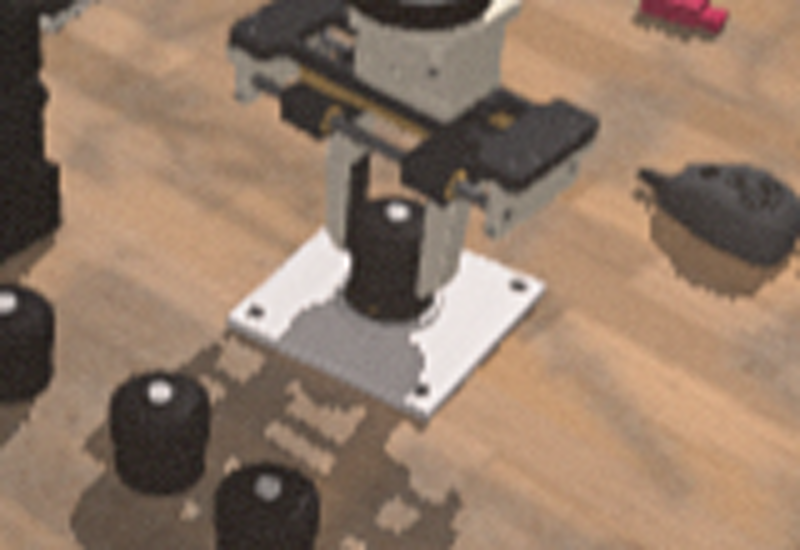

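```bash
python3 -m pendant '[[1,0,0,-0.05,0,0,0],[1,0,0,-0.05,0,0,0],[1,0,0,-0.05,0,0,0],[1,0,0,0,0,0,0],[1,0,0,0,0,0,0],[1,0,0,0,0,0,0],[1,0,0,0,0,0,0],[1,0,0,0,0,0,0]]'
```

```text
time: 18.35
ee_pos: [0.4807, -0.2289, 0.0512]
tool_rot: [2.221, 2.221, 0.0]
contact_force: [-0.0, 0.6, 0.7]
grip_width: 0.0487
finger_force: 20.0
```

```bash
python3 -m pendant '[[1,0,0,-0.05,0,0,0],[1,0,0,-0.05,0,0,0],[1,0,0,0,0,0,0],[1,0,0,0,0,0,0],[1,0,0,0,0,0,0],[1,0,0,0,0,0,0],[1,0,0,0,0,0,0],[1,0,0,0,0,0,0]]'; python3 -c "
from h import *
s=readout.get_state();print(s['moment'],s['contact_force'],s['ee_pos'],s['joint_pos'])"
```

```text
time: 19.35
ee_pos: [0.4807, -0.229, 0.0509]
tool_rot: [2.221, 2.221, -0.0]
contact_force: [-2.5, 1.2, 5.9]
grip_width: 0.0493
finger_force: 20.0
[ 0.22909862  0.39555377 -0.0199107 ] [-2.50238811  1.24300056  5.92421395] [ 0.48073014 -0.22898587  0.05093339] [ 0.62435528  0.7210989  -0.342008    1.93695569  0.43441371  0.55518189
 -0.01232594]
```

```bash
python3 -m pendant '[[1,0,0,0,0,0,-0.04],[1,0,0,0,0,0,-0.04],[1,0,0,0,0,0,-0.04],[1,0,0,0,0,0,0],[1,0,0,0,0,0,0],[1,0,0,0,0,0,0],[1,0,0,0,0,0,0],[1,0,0,0,0,0,0]]'
cat > st.py <<'E'
from h import *
s=readout.get_state();M=R.from_rotvec(s['tool_rot']).as_matrix()
print("F",s['contact_force'].round(2),"M",s['moment'].round(3),"p",(s['ee_pos']*1000).round(2),"yaw",np.arctan2(M[1,1],M[0,1]).round(3),"j7",s["joint_pos"][6].round(3))
E
python3 st.py
```

```text
time: 20.35
ee_pos: [0.4812, -0.2294, 0.0509]
tool_rot: [2.349, 2.084, 0.0]
contact_force: [-0.7, -0.2, 5.5]
grip_width: 0.0494
finger_force: 20.0
F [-0.69 -0.18  5.51] M [0.103 0.199 0.054] p [ 481.24 -229.35   50.91] yaw -0.12 j7 -0.096
```

```bash
python3 -m pendant '[[1,0,0,0,0,0,-0.04],[1,0,0,0,0,0,-0.04],[1,0,0,0,0,0,-0.04],[1,0,0,0,0,0,0],[1,0,0,0,0,0,0],[1,0,0,0,0,0,0],[1,0,0,0,0,0,0],[1,0,0,0,0,0,0]]';python3 st.py
```

```text
time: 21.35
ee_pos: [0.4813, -0.2295, 0.0509]
tool_rot: [2.469, 1.939, 0.001]
contact_force: [-0.7, 0.4, 5.5]
grip_width: 0.0493
finger_force: 20.0
F [-0.66  0.41  5.54] M [0.037 0.118 0.02 ] p [ 481.29 -229.46   50.94] yaw -0.239 j7 -0.179
```

```bash
python3 -m pendant '[[1,0,0,0,0,0,-0.04],[1,0,0,0,0,0,-0.04],[1,0,0,0,0,0,0],[1,0,0,0,0,0,0],[1,0,0,0,0,0,0],[1,0,0,0,0,0,0],[1,0,0,0,0,0,0],[1,0,0,0,0,0,0]]';python3 st.py
```

```text
time: 22.35
ee_pos: [0.4812, -0.2295, 0.0507]
tool_rot: [2.546, 1.838, 0.001]
contact_force: [-0.8, 0.1, 6.7]
grip_width: 0.049
finger_force: 20.0
F [-0.8   0.07  6.68] M [-0.058  0.141  0.011] p [ 481.17 -229.5    50.66] yaw -0.32 j7 -0.234
```

```bash
python3 -m pendant '[[1,0,0,-0.01,0,0,-0.04],[1,0,0,-0.01,0,0,-0.04],[1,0,0,-0.01,0,0,-0.04],[1,0,0,-0.01,0,0,-0.04],[1,0,0,0,0,0,0],[1,0,0,0,0,0,0],[1,0,0,0,0,0,0],[1,0,0,0,0,0,0]]';python3 st.py
```

```text
time: 23.35
ee_pos: [0.4811, -0.2293, 0.05]
tool_rot: [2.685, 1.629, 0.001]
contact_force: [-0.5, -1.0, 5.0]
grip_width: 0.0492
finger_force: 20.0
F [-0.49 -0.99  5.  ] M [-0.106 -0.092  0.033] p [ 481.14 -229.33   49.99] yaw -0.48 j7 -0.344
```

The antenna was already sitting in a start. It's now being drawn down about 0.6 mm per 0.16 rad with almost no torque, so I'll carry on.

```bash
python3 -m pendant '[[1,0,0,-0.015,0,0,-0.04],[1,0,0,-0.015,0,0,-0.04],[1,0,0,-0.015,0,0,-0.04],[1,0,0,-0.015,0,0,-0.04],[1,0,0,-0.015,0,0,-0.04],[1,0,0,0,0,0,0],[1,0,0,0,0,0,0],[1,0,0,0,0,0,0]]';python3 st.py
```

```text
time: 24.35
ee_pos: [0.481, -0.229, 0.0491]
tool_rot: [2.834, 1.354, 0.001]
contact_force: [0.3, -0.7, 4.8]
grip_width: 0.0493
finger_force: 20.0
F [ 0.33 -0.67  4.85] M [-0.069 -0.224 -0.01 ] p [ 481.01 -229.     49.1 ] yaw -0.68 j7 -0.479
```

```bash
python3 -m pendant '[[1,0,0,-0.015,0,0,-0.04],[1,0,0,-0.015,0,0,-0.04],[1,0,0,-0.015,0,0,-0.04],[1,0,0,-0.015,0,0,-0.04],[1,0,0,0,0,0,0],[1,0,0,0,0,0,0],[1,0,0,0,0,0,0],[1,0,0,0,0,0,0]]';python3 st.py
```

```text
time: 25.35
ee_pos: [0.4816, -0.229, 0.0488]
tool_rot: [2.933, 1.122, 0.003]
contact_force: [0.5, -0.2, 6.9]
grip_width: 0.0493
finger_force: 20.0
F [ 0.48 -0.21  6.9 ] M [-0.044 -0.157 -0.043] p [ 481.56 -229.03   48.84] yaw -0.84 j7 -0.586
```

```bash
python3 -m pendant '[[1,0,0,0,0,0,-0.03],[1,0,0,0,0,0,-0.03],[1,0,0,0,0,0,-0.03],[1,0,0,0,0,0,-0.03],[1,0,0,0,0,0,0],[1,0,0,0,0,0,0],[1,0,0,0,0,0,0],[1,0,0,0,0,0,0]]';python3 st.py
```

```text
time: 26.35
ee_pos: [0.4817, -0.2292, 0.0488]
tool_rot: [2.995, 0.945, 0.003]
contact_force: [1.6, 0.3, 6.5]
grip_width: 0.0491
finger_force: 20.0
F [1.62 0.26 6.5 ] M [-0.025 -0.247 -0.031] p [ 481.69 -229.23   48.85] yaw -0.96 j7 -0.666
```

```bash
python3 -m pendant '[[1,0,0,0,0,0,-0.03],[1,0,0,0,0,0,-0.03],[1,0,0,0,0,0,-0.03],[1,0,0,0,0,0,0],[1,0,0,0,0,0,0],[1,0,0,0,0,0,0],[1,0,0,0,0,0,0],[1,0,0,0,0,0,0]]';python3 st.py
```

```text
time: 27.35
ee_pos: [0.4819, -0.2293, 0.0489]
tool_rot: [3.034, 0.81, 0.004]
contact_force: [2.3, 0.1, 6.4]
grip_width: 0.0488
finger_force: 20.0
F [2.33 0.11 6.42] M [-0.038 -0.33   0.05 ] p [ 481.92 -229.29   48.86] yaw -1.049 j7 -0.725
```

```bash
python3 -m pendant '[[1,0,0,0,0,0,-0.03],[1,0,0,0,0,0,-0.03],[1,0,0,0,0,0,-0.03],[1,0,0,0,0,0,0],[1,0,0,0,0,0,0],[1,0,0,0,0,0,0],[1,0,0,0,0,0,0],[1,0,0,0,0,0,0]]';python3 st.py
```

```text
time: 28.35
ee_pos: [0.4824, -0.2296, 0.0489]
tool_rot: [3.066, 0.673, 0.005]
contact_force: [2.3, -0.3, 4.5]
grip_width: 0.0494
finger_force: 20.0
F [ 2.34 -0.26  4.48] M [-0.373 -0.631  0.29 ] p [ 482.4  -229.64   48.87] yaw -1.139 j7 -0.784
```

```bash
python3 -m pendant '[[1,0,0,0,0,0,-0.03],[1,0,0,0,0,0,-0.03],[1,0,0,0,0,0,0],[1,0,0,0,0,0,0],[1,0,0,0,0,0,0],[1,0,0,0,0,0,0],[1,0,0,0,0,0,0],[1,0,0,0,0,0,0]]';python3 st.py
```

```text
time: 29.35
ee_pos: [0.4824, -0.2298, 0.0489]
tool_rot: [3.085, 0.579, 0.006]
contact_force: [4.0, -1.9, 5.3]
grip_width: 0.049
finger_force: 20.0
F [ 4.02 -1.88  5.32] M [-0.544 -0.971  0.473] p [ 482.43 -229.78   48.89] yaw -1.2 j7 -0.824
```

The last stop is met, with the torque up to 0.47 N·m at gasket height. I'll back off to relieve it, then let go.

```bash
python3 -m pendant '[[1,0,0,0.03,0,0,0.03],[1,0,0,0.03,0,0,0.04],[1,0,0,0.02,0,0,0.02],[1,0,0,0,0,0,0],[0.3,0,0,0,0,0,0],[0,0,0,0,0,0,0],[0,0,0,0,0,0,0],[0,0,0,0,0,0,0]]';python3 st.py
```

```text
time: 30.35
ee_pos: [0.4798, -0.2285, 0.0488]
tool_rot: [-3.057, -0.717, 0.002]
contact_force: [-1.5, 0.1, -0.2]
grip_width: 0.0848
finger_force: 0.0
F [-1.53  0.1  -0.25] M [-0.052 -0.035 -0.035] p [ 479.75 -228.55   48.83] yaw -1.11 j7 -0.765
```

```bash
python3 -m pendant '[[0,0,0,0,0,0,0],[0,0,0,1,0,0,0],[0,0,0,2,0,0,0],[0,0,0,3,0,0,0],[0,0,0,4,0,0,0],[0,0,-4,3,0,0,0],[0,0,-5,0,0,0,0],[0,0,0,0,0,0,0]]';python3 - <<'E'
from h import *
im=save("scene","s3")[:,:,::-1];cv2.imwrite("pics/s3c.png",cv2.resize(im[130:240,240:400],None,fx=5,fy=5,interpolation=cv2.INTER_CUBIC))
save("wrist","w4")
for c in("scene","top","wrist"):
  for r in cams.spot_point(c,"antenna") if c!="top" else []: print(c,round(r["p"],2),onz(c,r["point"],.014).round(3))
E
python3 st.py
```

```text
time: 31.35
ee_pos: [0.479, -0.3245, 0.1803]
tool_rot: [3.057, 0.704, -0.0]
contact_force: [-0.7, 1.0, 0.5]
grip_width: 0.0928
finger_force: 0.0
scene 0.89 [ 0.48  -0.23   0.014]
scene 0.82 [ 0.394 -0.032  0.014]
scene 0.72 [ 0.586 -0.035  0.014]
scene 0.66 [ 0.471 -0.041  0.014]
wrist 0.91 [ 0.493 -0.059  0.014]
wrist 0.84 [ 0.48  -0.227  0.014]
wrist 0.72 [ 0.412 -0.05   0.014]
F [-0.12  0.43 -0.13] M [ 0.002  0.023 -0.022] p [ 480.83 -317.1   179.18] yaw -1.108 j7 -0.602
```

View pics/s3c.png

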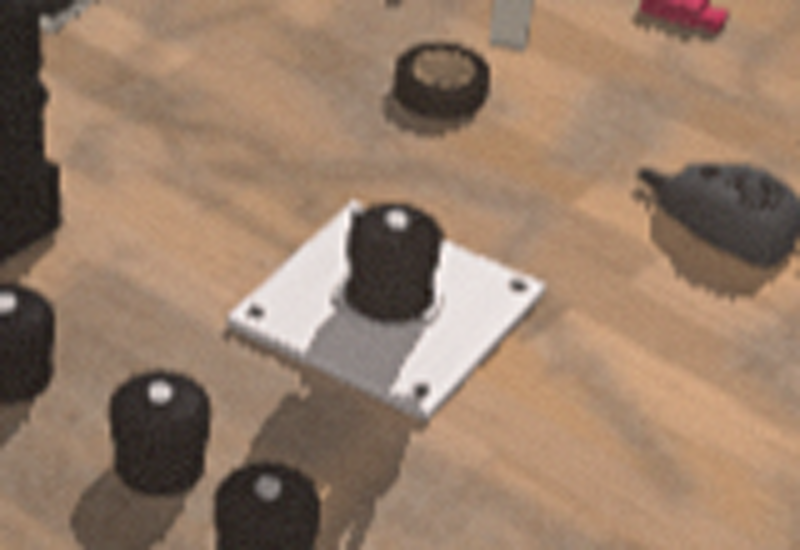

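View pics/w4.png

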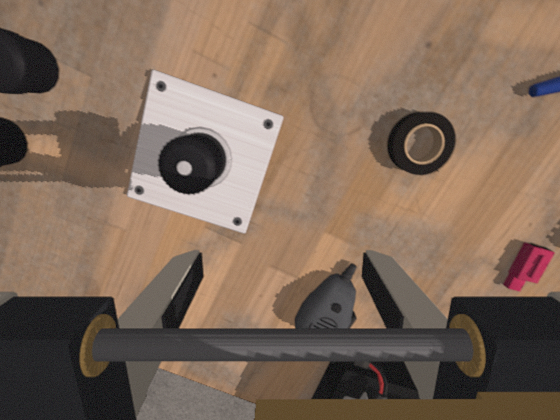

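The antenna stands level on the flange: the scene crop shows its dot at (397,218) and the wrist picture at (184,168). The gripper is clear and the bystanders are where they started.

```bash
python3 -c "
from workcell import order;print(order.sign_off())"
```

```text
the job is handed in; nothing more can be done
None
```

The job is handed in: the antenna is screwed home on the gasket and let go. It happened to go straight into a thread start when lowered, so no backward turn was needed; I paused, then turned it clockwise until it met the last stop (0.47 N·m, under the 0.7 limit).

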